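# Re-stock a gas filter panel in flow order

### The arm

A 6-joint arm with a two-finger parallel gripper is mounted at the origin on the work surface. World frame = base frame: x ahead of the robot, y to its left, z up, the work surface at z = 0. Lengths are in m, angles in rad, forces in N, time in s.
With the tool pointing down it reaches from about 0.35 to 0.975 m from the base axis. Payload 4.9 kg.
Tool frame: the origin (TCP) lies midway between the tips of the shut fingers; the grasp point (between the pads) lies 19 mm behind it; y points along the fingers, z is the direction in which the jaws open and shut, and the axes are right-handed (so a half turn about y gives the same grasp; the last joint's range is limited). The gripper opens to 85 mm and grips with 20 to 120 N. Pads are 22 mm wide; open, the fingers measure 114 mm over their backs; the gripper's body (76 mm by 85 mm) begins 54 mm behind the grasp point. The pads swing forward as they close: fully open they stand 13 mm farther back than shut.
Start: joints at [-1.386, 0.053, 1.613, -0, 1.476, -0.119], TCP at [0.187, -0.596, 0.231] pointing down, gripper open.
Joint ranges: [-3.01, 3.01], [-1.01, 2.22], [0.06, 2.58], [-1.02, 4.17], [0.09, 2.62], [-3.14, 3.14]. Speed limits (rad/s): [2.57, 2.57, 3.14, 3.14, 3.14, 3.14].

### API

Orientations are given as a unit quaternion [w, x, y, z].
In Python, from plant import * gives the robot as it stands.
- The arm moves only by the shell command python3 -m crank 'ROWS'. ROWS is JSON, a list that holds one entry, the list of rows, each a list of 5 numbers: the gripper command: -1 is shut, 1 is fully open, values between are in proportion, then the shift along the tool's x, y, z in cm, then the turn about the tool's y in degrees. In form: [[[jaw, dx, dy, dz, twist], ...]]. A call has 1 to 8 rows; each row shifts and turns the commanded pose from where the row before left it, along the tool's axes as they then stand; what a row does not reach is not made up. A row lasts 1/8 s, in which the tool goes at most 62.5 mm and 10.7 degrees, less where a joint would pass 70% of its speed; a pose out of reach is approached as far as the arm can. A call with a gripper value outside its range is refused whole. The fingers move at their own pace and stop on an object; the grip force is fixed at half the most. Time passes only in rows, so rows that do not move let the fingers close. It gives the time, the measured TCP pose, the force and the opening at its end, in the units of the state.
- state(): the state, without advancing time (a new reading comes with each control period).
- grab_frame(name): name is "side" or "top"; returns a dict with "frame" (400x640x3 uint8, red, green, blue), "fx", "fy", "cx", "cy" (pixels), "pose" (4x4, takes a point from camera to world coordinates). Camera axes: x right, y up, looking along -z (the intrinsics and any distortion apply to the point x, -y, -z); pixel columns grow to the right and rows downward; lengths in m; the calibration is good to about 2 mm. A picture is of the moment at which its call begins. There is no depth.
- job_done(): hands the job in, once; it reports no verdict.
The state is a dict: "time": time; "joint_pos": joint angles; "joint_vel": joint speeds; "joint_efforts": joint torques, N m; "tool_pos": TCP position; "tool_rot": TCP orientation; "contact_force": force on the tool from outside, world axes, zero at the start; "ft_torque": the same for the moment, N m; "gripper_width": opening from 0.0 (shut) to 1.0 (fully open).
Only numpy, scipy, OpenCV 4.12 (cv2) and the standard library are available. Lean on these libraries where they do the work, as an engineer would, in place of code of your own. Each camera call takes 0.05 s, during which the arm holds its last target.

### The job

Change the gas filters: take the spent white-headed cartridge off the filter panel, stand it in the yellow return dish and put the orange storage cap down over its head, hollow side down. Stand the three fresh cartridges upright in the panel's seats in gas-flow order: blue in the seat next to the brass inlet block, red in the seat next to the dark steel outlet block, and green between them in the middle seat. Leave the amber bottle standing where it is.

Things in the scene. Friction and masses are not known exactly. Their poses are not given: they have to be found in the camera images.
- blue: Filter cartridge, an upright cylinder 120 mm tall: black foot 40 mm across (lowest 18 mm), clear tube 34 mm across, blue head 36 mm across (top 30 mm); about 140 g. Origin: centre of its underside, z up along the cylinder. Starts standing upright on the bench among the other loose things, in the row nearest the robot.
- green: Filter cartridge, an upright cylinder 120 mm tall: black foot 40 mm across (lowest 18 mm), clear tube 34 mm across, green head 36 mm across (top 30 mm); about 140 g. Origin: centre of its underside, z up along the cylinder. Starts standing upright on the bench among the other loose things, in the row nearest the robot.
- red: Filter cartridge, an upright cylinder 120 mm tall: black foot 40 mm across (lowest 18 mm), clear tube 34 mm across, red head 36 mm across (top 30 mm); about 140 g. Origin: centre of its underside, z up along the cylinder. Starts standing upright on the bench among the other loose things, in the row nearest the robot.
- spent: Filter cartridge, an upright cylinder 120 mm tall: black foot 40 mm across (lowest 18 mm), clear tube 34 mm across, white head 36 mm across (top 30 mm); about 140 g. Origin: centre of its underside, z up along the cylinder. The filling in its tube is black (used up). Starts standing in one of the two end seats of the panel, the one towards +y; whether that is the inlet or the outlet end varies.
- cap: Orange round storage cap, 50 mm outside diameter, 20 mm tall, lying hollow side down on the bench in the row nearest the robot; about 30 g. Its underside has a round hollow 44 mm wide and 12 mm deep that goes loosely over a cartridge head; seated, its underside is 108 mm above the underside of the cartridge and it adds 8 mm to the height. Origin: centre of its open underside, z up.
- amber: Small amber glass bottle with a black screw cap, 48 mm across and 105 mm tall, standing in the row nearest the robot. Leave it alone. Origin: centre of its underside, z up.
- panel: Fixed aluminium filter panel lying on the bench: plate 90 mm (its x) by 300 mm (its y), 14 mm thick. Three round seats on its y axis at y = -75, 0 and +75 mm: the seat floor is the plate's top, 14 mm above the bench, ringed by a black rim 4 mm high, 58 mm inside and 64 mm outside diameter. Origin: centre of its underside, below the middle seat; z up.
- inlet: Fixed brass gas inlet block, 44 by 30 mm and 34 mm tall, standing on one end of the panel at y = -125 or +125 mm in the panel's frame (varies; the outlet is at the other end), 50 mm from the centre of the nearest seat. Origin: centre of its underside.
- outlet: Fixed dark steel gas outlet block, same size as the inlet block, on the other end of the panel, 50 mm from the centre of the nearest seat. Origin: centre of its underside.
- dish: Fixed yellow round return dish, 84 mm across, 10 mm tall, to the left or right of the panel (varies; a grey rack of small vials stands on the other side). Its flat inner floor is 5 mm above the bench and 58 mm across. Origin: centre of its underside, z up.
Mind the look-alikes: they are no part of the job. Several things have the shape of the cap; the one meant has the colours described above.

How it is judged:
By the outcome, as a careful person would: the job done as asked, in the order asked, and still so for the second after the job is handed in, with the robot touching nothing.
It also fails if it takes over 144 s, if anything falls off the work surface, if the arm or the gripper's body presses on something with over 40 N, if the wrist force passes 120 N, or if a joint passes its speed limit or range.

## Working session

There is one attempt and no reset: what is moved stays moved. The work goes in short steps, Python scripts to look and compute and a shell command to move; the robot and the scene stay as the last step left them, time stands still between calls to the robot, and variables do not carry over. Pictures are saved under pics/ and viewed, and the job is handed in when it is done.

```bash
ls; mkdir -p pics
python3 - <<'E'
from plant import *
import cv2
s=state(); print(s)
for n in("side","top"):
    d=grab_frame(n); cv2.imwrite(f"pics/{n}0.png",d["frame"][:,:,::-1]); print(n,{k:v for k,v in d.items() if k!="frame"})
E
```

```text
pics
{'time': 0.0, 'joint_pos': array([-1.38600341e+00,  5.33487706e-02,  1.61429802e+00, -7.38271458e-07,
        1.47598906e+00, -1.18995670e-01]), 'joint_vel': array([-0.00062183,  0.00094812, -0.00054511,  0.00205469, -0.00085597,
       -0.00081474]), 'joint_efforts': array([-8.02656723e-05, -3.93676364e+01, -3.70176995e+01, -1.60626013e-05,
        6.99044263e-03, -1.18044727e-05]), 'tool_pos': array([ 0.18684864, -0.59576492,  0.23006563]), 'tool_rot': array([ 0.1069689 , -0.10701694,  0.69968692, -0.69824296]), 'contact_force': array([-0.97823934,  0.25311316, -0.03018847]), 'ft_torque': array([ 0.00190717,  0.00539541, -0.02900954]), 'gripper_width': 0.9966464894235888}
side {'fx': 451.46508004102947, 'fy': 451.46508004102947, 'cx': 322.26050690872205, 'cy': 204.55520670442021, 'pose': array([[-0.92414635,  0.28642741, -0.25280993,  0.2008566 ],
       [-0.38201344, -0.70041833,  0.60289294,  0.74132743],
       [-0.00438764,  0.6537381 ,  0.75670816,  0.9190518 ],
       [ 0.        ,  0.        ,  0.        ,  1.        ]])}
top {'fx': 484.1749217231631, 'fy': 484.1749217231631, 'cx': 319.3439166720647, 'cy': 190.94917167967046, 'pose': array([[ 1.68968487e-02,  9.85869491e-01, -1.66660864e-01,
         3.20046196e-01],
       [-9.99857167e-01,  1.65974268e-02, -3.18934243e-03,
         8.98915843e-04],
       [-3.78133891e-04,  1.66690949e-01,  9.86009120e-01,
         1.10312949e+00],
       [ 0.00000000e+00,  0.00000000e+00,  0.00000000e+00,
         1.00000000e+00]])}
```

View pics/side0.png

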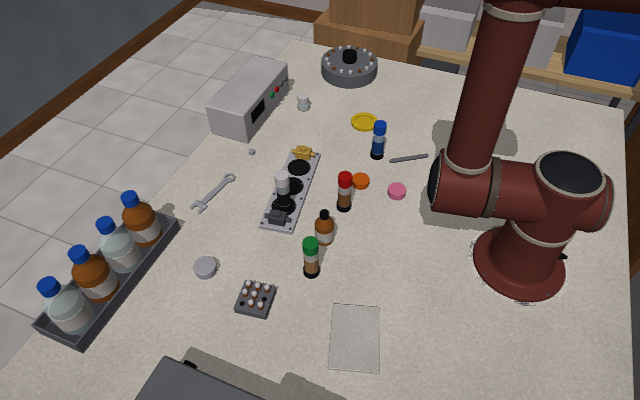

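View pics/top0.png

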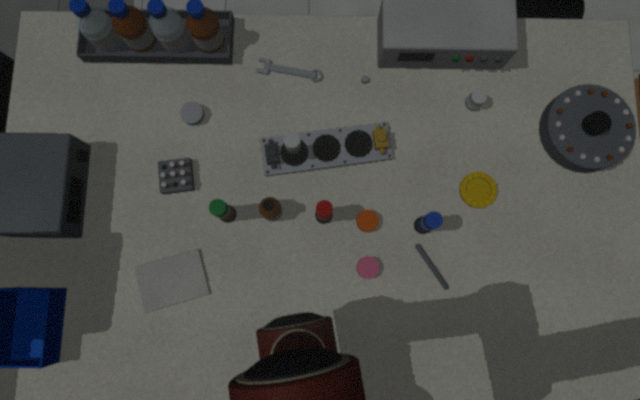

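The panel is near top-view (327,148). Brass inlet is at (381,140), the −y end, and the dark outlet at (272,153), the +y end. Spent is at (292,143) on the outlet side, and the dish is at (479,190). Loose row in the top view: green (218,208), amber (270,208), red (324,210), orange disc (368,221), blue (431,221). The other cap-shaped discs are pink (369,267) and grey (193,113), so the orange one at (368,221) fits. I'll confirm it in a crop and measure.

```bash
cat > h.py <<'E'
from plant import *
import cv2, numpy as np
def proj(d,p):
    P=np.linalg.inv(d["pose"])@np.append(p,1); return np.array([d["cx"]+d["fx"]*P[0]/-P[2], d["cy"]-d["fy"]*P[1]/-P[2]])
def ray(d,uv):
    v=np.array([(uv[0]-d["cx"])/d["fx"],-(uv[1]-d["cy"])/d["fy"],-1.]); v=d["pose"][:3,:3]@v
    return d["pose"][:3,3],v/np.linalg.norm(v)
def onz(d,uv,z):
    o,v=ray(d,uv); return o+v*(z-o[2])/v[2]
def tri(d1,u1,d2,u2):
    o1,v1=ray(d1,u1);o2,v2=ray(d2,u2)
    t=np.linalg.lstsq(np.stack([v1,-v2],1),o2-o1,rcond=None)[0]
    a=o1+t[0]*v1;b=o2+t[1]*v2; return (a+b)/2,np.linalg.norm(a-b)
R={'red':((0,8),(172,180)),'green':((45,80),),'blue':((105,125),),'orange':((8,16),),'yellow':((24,32),),'pink':((165,174),)}
def blobs(d,c,smin=150,vmin=60,amin=15):
    h=cv2.cvtColor(d["frame"],cv2.COLOR_RGB2HSV); m=0
    for a,b in R[c]: m=m|cv2.inRange(h,(a,smin,vmin),(b,255,255))
    n,l,st,ce=cv2.connectedComponentsWithStats(m)
    return [(ce[i].round(1).tolist(),int(st[i,4]),st[i,:4].tolist()) for i in range(1,n) if st[i,4]>=amin]
def frames(): return grab_frame("top"),grab_frame("side")
def crop(d,x,y,w,hh,s,fn): cv2.imwrite(fn,cv2.resize(d["frame"][y:y+hh,x:x+w,::-1],None,fx=s,fy=s,interpolation=cv2.INTER_CUBIC))
E
python3 - <<'E'
from h import *
t,s=frames()
for c in('red','green','blue','orange','yellow'):
    print(c,'T',[b for b in blobs(t,c) if 100<b[0][1]<300],'S',[b for b in blobs(s,c) if 100<b[0][1]<300 and 250<b[0][0]<450])
crop(t,200,110,310,170,2.5,"pics/c1.png"); crop(s,240,90,190,200,3,"pics/c2.png")
E
```

```text
red T [([323.9, 208.8], 199, [317, 201, 15, 16])] S [([344.6, 179.2], 214, [338, 171, 15, 18])]
green T [([217.1, 207.2], 118, [210, 201, 15, 14])] S [([310.1, 245.7], 257, [303, 236, 15, 20])]
blue T [([433.1, 219.9], 202, [425, 213, 17, 15]), ([37.5, 295.3], 45, [32, 291, 13, 9])] S [([379.4, 127.5], 164, [374, 120, 12, 16]), ([377.1, 147.5], 111, [372, 141, 12, 13])]
orange T [([367.0, 220.4], 348, [357, 210, 21, 21])] S [([360.0, 180.7], 247, [352, 172, 17, 18]), ([343.4, 199.9], 127, [338, 193, 12, 14]), ([323.8, 225.5], 246, [315, 217, 19, 17]), ([323.7, 243.9], 21, [319, 242, 12, 4])]
yellow T [([478.0, 189.5], 1009, [460, 172, 37, 36])] S [([363.0, 121.4], 368, [351, 112, 26, 20])]
```

View pics/c1.png

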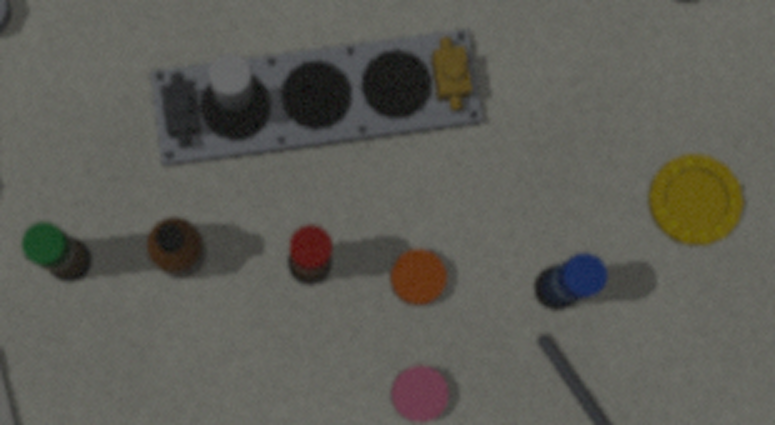

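View pics/c2.png

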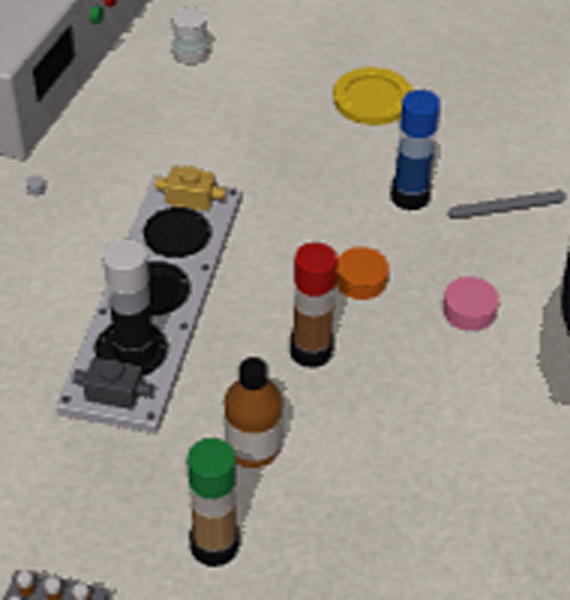

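The crops confirm it: the orange cap is the disc right of red (top (367,220), side (360,181)), and the pink and grey ones are look-alikes. Now the positions.

Run:
```python
from h import *
t,s=frames()
np.set_printoptions(precision=4,suppress=True)
for n,a,b in(('red',(323.9,208.8),(344.6,179.2)),('green',(217.1,207.2),(310.1,245.7)),('blue',(433.1,219.9),(379.4,127.5))):
    print(n,*tri(t,a,s,b),onz(t,a,.115))
print('cap',onz(t,(367,220.4),.018),tri(t,(367,220.4),s,(360,180.7)))
print('dish',onz(t,(478,189.5),.009),onz(s,(363,121.4),.009))
g=cv2.cvtColor(t["frame"],cv2.COLOR_RGB2GRAY)
# seats: dark circles in the panel (top view)
m=(g<38).astype(np.uint8); m[:110]=0;m[185:]=0;m[:,:255]=0;m[:,400:]=0
n,l,st,ce=cv2.connectedComponentsWithStats(m)
for i in range(1,n):
    if st[i,4]>40: print('dark',ce[i],st[i], onz(t,ce[i],.016))
# white head
for nm,d,box in(('T',t,(275,125,35,35)),('S',s,(265,165,35,40))):
    x,y,w,h=box; hs=cv2.cvtColor(d["frame"],cv2.COLOR_RGB2GRAY)[y:y+h,x:x+w]; print(nm,hs[::2,::2])
# brass/plates
```

```text
red [ 0.4521 -0.0058  0.1052] 0.0017554312136272491 [ 0.45   -0.0059  0.115 ]
green [0.4508 0.2156 0.1076] 0.00042719609801658754 [0.4496 0.2139 0.115 ]
blue [ 0.4332 -0.2325  0.1034] 0.002096768346269706 [ 0.4308 -0.23    0.115 ]
cap [ 0.4381 -0.1039  0.018 ] (array([ 0.44  , -0.1046,  0.0094]), np.float64(0.0019279695114477798))
dish [ 0.5145 -0.3592  0.009 ] [ 0.5184 -0.3541  0.009 ]
dark [358.1469 143.3569] [345 131  27  26 524] [ 0.6171 -0.0835  0.016 ]
dark [326.0466 147.6399] [313 135  27  26 536] [ 0.6056 -0.0094  0.016 ]
dark [294.5923 155.0882] [280 142  28  23 363] [0.5867 0.0629 0.016 ]
T [[102 102 100 104 102 100 108 106 103 105 105 102 105 107 102 103 103 103]
 [102 103 104 104 101 101 102 103 100 102 102 107 105 104 106 105 102 103]
 [104 102 101  97 104  99 101 101 108 102 100 105 104 109 104 105 103 102]
 [105 101 102 102 103 105 100  99 105 101  98 104 101  99 103  97  92  95]
 [103 102 105 102 101 102 101 101  98 101 102  95  93  85  90  89  76  71]
 [ 99  94  98  96  96 101 103 104 102  99 100  99  92  94  88  86  66  61]
 [ 92  90  90  91  94 100 102 101 100 104 
[... 1661 characters left out ...]
 41  13  14   9  13  15]
 [175 175 174 174 166 148 127 143 144 144 109  84  57  11  13  14  15  16]
 [177 173 174 177 176 143  95 104 105 102  97  85  60  10  14  10  11  19]
 [180 179 177 181 152 145  94 103 106 104  98  89  54  13  16  11  14   5]
 [172 175 179 172  74  96  24 113 107 107 105  50   6  11   9   3  34 153]
 [172 173 178 135 149 151  35  17  21  24  15  17  16  81  83  96 150 148]
 [180 176 167 154 148 152  73  16  18  17  15  15  17 109  98 108 149 150]
 [177 174 157 149 150  76   7  15  17  15  18  15  12   9  83 150 148 137]
 [178 177 149 152  46   6  18  14  18  18  18  11  13  13   8 127 149 144]
 [177 170 150 140  22  18  14  16  19  17  15  15  16  12  15  85 148 146]]
```

```bash
cat >> h.py <<'E'
from scipy.spatial.transform import Rotation as Ro
def Rt(st=None):
    q=(st or state())["tool_rot"]; return Ro.from_quat([q[1],q[2],q[3],q[0]]).as_matrix()
def go(target):
    s=state();R=Rt(s);d=(R.T@(np.array(target)-s["tool_pos"]))*100
    yaw=np.degrees(np.arctan2(R[1,2],R[0,2]))
    print('t',s["time"].__round__(2),'pos',s["tool_pos"].round(4),'shift cm (xyz tool)',d.round(2),'jawdir yaw',yaw.round(1),'w',round(float(s["gripper_width"]),3),'F',np.round(s["contact_force"],1))
E
python3 - <<'E'
from h import *
np.set_printoptions(precision=3,suppress=True)
print(Rt())
go([.594,.065,.231])
t,s=frames()
for c in [(.5941,.0647)]:
    for z in (.134,.104,.119): print(z,proj(t,[*c,z]),proj(s,[*c,z]))
crop(t,255,115,80,60,8,"pics/c3.png"); crop(s,255,155,70,80,7,"pics/c4.png")
E
```

```text
[[-0.954 -0.     0.299]
 [-0.299  0.001 -0.954]
 [-0.    -1.    -0.001]]
t 0.3 pos [ 0.187 -0.596  0.231] shift cm (xyz tool) [-58.62   0.03 -50.91] jawdir yaw -72.6 w 0.997 F [-0.4  0.3  0.9]
0.134 [290.918 137.914] [280.66  174.493]
0.104 [291.739 141.784] [281.553 182.977]
0.119 [291.334 139.877] [281.111 178.778]
```

View pics/c3.png

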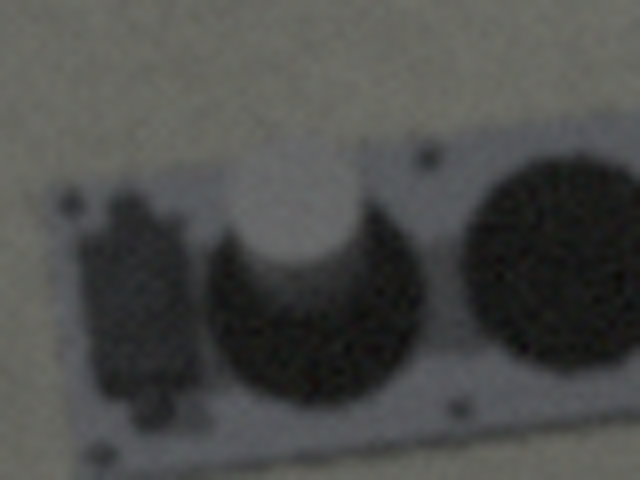

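View pics/c4.png

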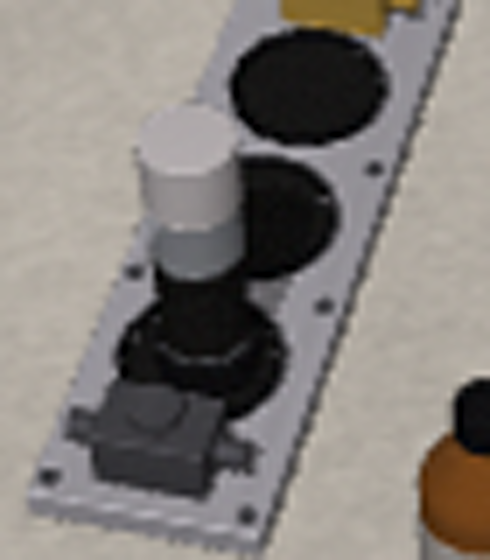

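Seat spacing measures 75.0 mm, and the panel is yawed about +9°. Spent's head is at (292,140) top and (282,175) side, so about (0.594, 0.063). First I'll turn the jaws to the panel's x.

```bash
python3 -m crank '[[[1,0,-0.3,0,-10.2],[1,0,-0.3,0,-10.2],[1,0,-0.3,0,-10.2],[1,0,-0.3,0,-10.2],[1,0,-0.3,0,-10.2],[1,0,-0.3,0,-10.2],[1,0,-0.3,0,-10.2],[1,0,-0.3,0,-10.2]]]'; python3 -c "
from h import *
go([.594,.063,.25])"
```

```text
time: 1.4
tool_pos: [0.187, -0.5963, 0.2554]
tool_rot: [-0.539, 0.539, -0.458, 0.458]
contact_force: [-1.0, -0.0, -0.1]
gripper_width: 0.996
t 1.4 pos [ 0.187  -0.5963  0.2554] shift cm (xyz tool) [-58.45   0.54  50.87] jawdir yaw 9.3 w 0.996 F [-1.  -0.  -0.1]
```

```bash
python3 -m crank '[[[1,-4.5,0,3.9,0],[1,-4.5,0,3.9,0],[1,-4.5,0,3.9,0],[1,-4.5,0,3.9,0],[1,-4.5,0,3.9,0],[1,-4.5,0,3.9,0],[1,-4.5,0,3.9,0],[1,-4.5,0,3.9,0]]]';python3 -c "
from h import *
go([.594,.063,.25])"
```

```text
time: 2.4
tool_pos: [0.4395, -0.1902, 0.2557]
tool_rot: [0.538, -0.538, 0.459, -0.46]
contact_force: [0.9, 0.2, -0.0]
gripper_width: 1.005
t 2.4 pos [ 0.4395 -0.1902  0.2557] shift cm (xyz tool) [-22.6    0.56  19.22] jawdir yaw 9.0 w 1.005 F [ 0.9  0.2 -0. ]
```

```bash
python3 -m crank '[[[1,-4.5,0,3.9,0],[1,-4.5,0,3.9,0],[1,-4.5,0,3.9,0],[1,-4.5,0,3.8,0],[1,-4.5,0,3.7,0],[1,0,0,0,0],[1,0,0,0,0]]]';python3 - <<'E'
from h import *
go([.594,.063,.10])
t,s=frames()
crop(t,235,70,140,120,5,"pics/d1.png"); crop(s,220,60,160,200,3,"pics/d2.png")
E
```

```text
time: 3.28
tool_pos: [0.593, 0.0603, 0.2551]
tool_rot: [-0.538, 0.538, -0.459, 0.459]
contact_force: [-0.1, 0.0, 0.2]
gripper_width: 1.002
t 3.27 pos [0.593  0.0603 0.2551] shift cm (xyz tool) [-0.26 15.51  0.15] jawdir yaw 9.0 w 1.002 F [-0.1  0.   0.2]
```

View pics/d2.png

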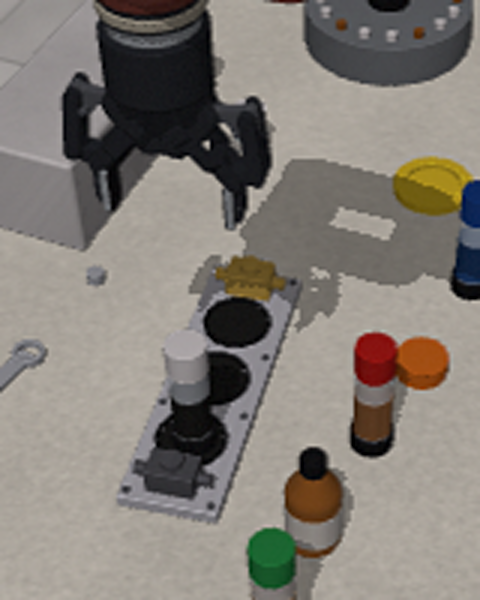

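The gripper sits above spent (side (282,175)), with the fingers clear on both sides along the panel's x. Descending and closing.

```bash
python3 -m crank '[[[1,-0.3,4,0.1,0],[1,0,4,0,0],[1,0,4,0,0],[1,0,2,0,0],[1,0,1.8,0,0],[1,0,0,0,0]]]'; python3 -m crank '[[[-1,0,0,0,0],[-1,0,0,0,0],[-1,0,0,0,0],[-1,0,0,0,0],[-1,0,0,0,0],[-1,0,0,0,0],[-1,0,0,0,0],[-1,0,0,0,0]]]'
```

```text
time: 4.12
tool_pos: [0.5932, 0.0631, 0.0966]
tool_rot: [-0.537, 0.538, -0.46, 0.459]
contact_force: [0.8, 0.3, 0.5]
gripper_width: 0.997
time: 5.12
tool_pos: [0.5943, 0.0635, 0.0986]
tool_rot: [0.538, -0.537, 0.459, -0.46]
contact_force: [-1.3, -0.6, 5.1]
gripper_width: 0.403
```

```bash
python3 -m crank '[[[-1,0,-1,0,0],[-1,0,-3,0,0],[-1,0,-4,0,0],[-1,0,-4,0,0],[-1,0,-3,0,0],[-1,0,0,0,0]]]'
python3 - <<'E'
from h import *
go([.5145,-.3592,.25])
t,s=frames()
crop(t,235,50,140,140,4,"pics/e1.png"); crop(s,220,30,160,200,3,"pics/e2.png")
E
```

```text
time: 5.88
tool_pos: [0.5953, 0.0635, 0.2507]
tool_rot: [0.539, -0.536, 0.457, -0.461]
contact_force: [0.1, -0.3, -1.4]
gripper_width: 0.408
t 5.88 pos [0.5953 0.0635 0.2507] shift cm (xyz tool) [ 4.048e+01  2.000e-02 -1.460e+01] jawdir yaw 9.0 w 0.408 F [ 0.1 -0.3 -1.4]
```

View pics/e2.png

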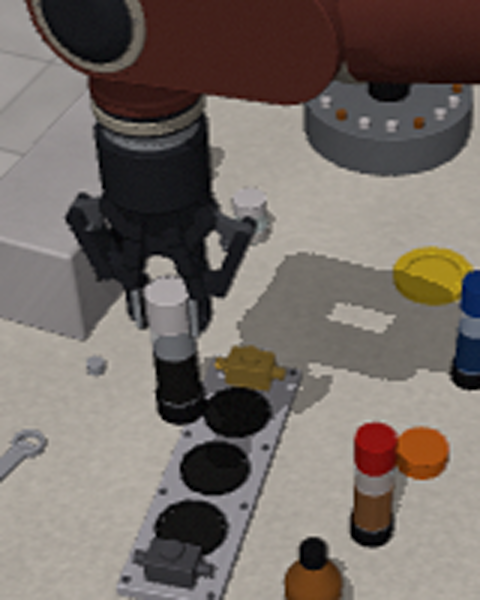

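View pics/e1.png

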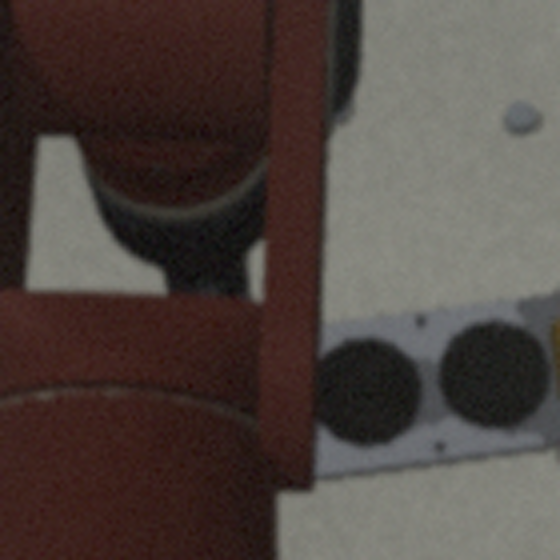

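Spent is held upright (side picture around (278,150)) and its seat is empty. Carrying it to the dish.

```bash
python3 -m crank '[[[-1,3,0,-1.1,0],[-1,5.5,0,-2,0],[-1,5.8,0,-2.1,0],[-1,5.8,0,-2.1,0],[-1,5.8,0,-2.1,0],[-1,5.8,0,-2.1,0],[-1,5.5,0,-2,0],[-1,3.2,0,-1.1,0]]]'; python3 -m crank '[[[-1,0,0,0,0],[-1,0,0,0,0]]]'
python3 - <<'E'
from h import *
go([.5145,-.3592,.095])
t,s=frames()
crop(t,400,120,140,140,4,"pics/f1.png"); crop(s,300,0,160,200,3,"pics/f2.png")
# side-view seats
g=cv2.cvtColor(s["frame"],cv2.COLOR_RGB2GRAY)
m=(g<40).astype(np.uint8);m[:150]=0;m[225:]=0;m[:,:262]=0;m[:,318:]=0
n,l,st,ce=cv2.connectedComponentsWithStats(m)
for i in range(1,n):
    if st[i,4]>60: print(ce[i],st[i],onz(s,ce[i],.016))
E
```

```text
time: 6.98
tool_pos: [0.5107, -0.3603, 0.2438]
tool_rot: [-0.537, 0.537, -0.462, 0.458]
contact_force: [-0.7, -0.3, -2.0]
gripper_width: 0.403
time: 7.22
tool_pos: [0.5122, -0.3574, 0.2451]
tool_rot: [0.538, -0.538, 0.46, -0.458]
contact_force: [-0.4, 0.1, -1.4]
gripper_width: 0.407
t 7.22 pos [ 0.5122 -0.3574  0.2451] shift cm (xyz tool) [ 0.26 15.01  0.23] jawdir yaw 9.0 w 0.407 F [-0.4  0.1 -1.4]
[298.30107527 167.0609319 ] [288 159  22  17 279] [ 0.61965408 -0.08276903  0.016     ]
[290.90967742 185.88709677] [280 178  23  17 310] [ 0.60798711 -0.00814257  0.016     ]
[283.86986301 204.80136986] [272 197  24  22 292] [0.5961645  0.06104591 0.016     ]
```

View pics/f1.png

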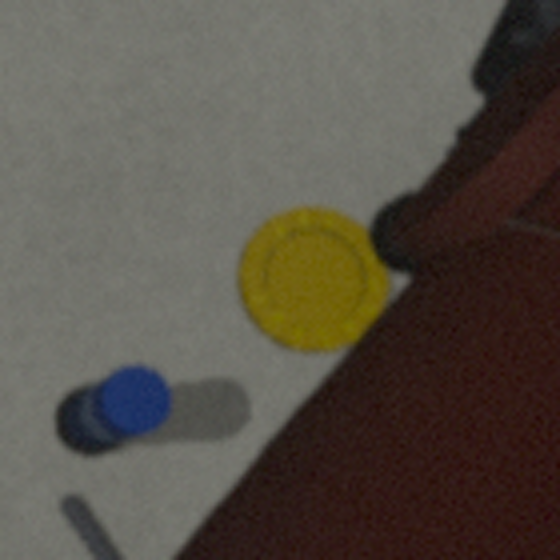

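View pics/f2.png

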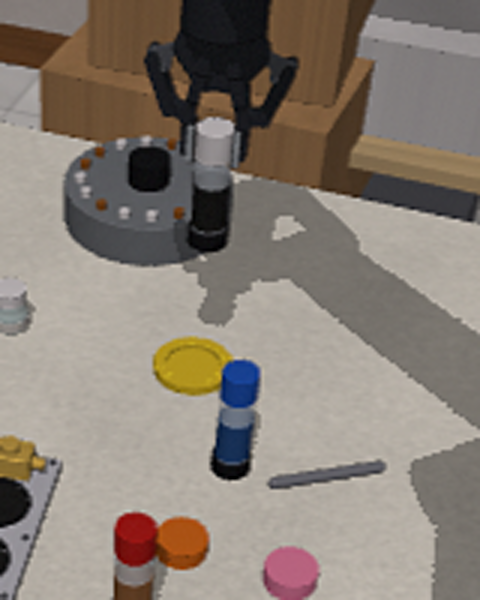

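The dish is at about (0.5155, −0.3585) from both views (side centre (364,121)). The seats agree to 2 mm between the views. Lowering.

```bash
python3 -m crank '[[[-1,0.2,2,0.3,0],[-1,0,4,0,0],[-1,0,4,0,0],[-1,0,3,0,0],[-1,0,1.4,0,0],[-1,0,0,0,0],[-1,0,0,0,0]]]'
python3 - <<'E'
from h import *
go([.5155,-.3585,.0896])
t,s=frames()
crop(t,400,120,140,140,4,"pics/g1.png"); crop(s,300,40,140,150,4,"pics/g2.png")
E
```

```text
time: 8.2
tool_pos: [0.517, -0.3605, 0.1049]
tool_rot: [-0.538, 0.538, -0.458, 0.46]
contact_force: [0.1, -0.2, -0.2]
gripper_width: 0.402
t 8.2 pos [ 0.517  -0.3605  0.1049] shift cm (xyz tool) [-0.23  1.53 -0.11] jawdir yaw 9.0 w 0.402 F [ 0.1 -0.2 -0.2]
```

View pics/g2.png

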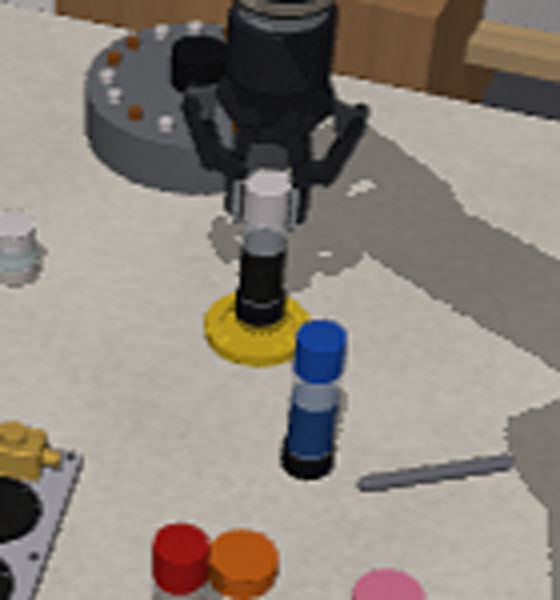

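Spent hangs over the dish centre (side ≈(365,115)). Lowering to contact.

```bash
python3 -m crank '[[[-1,-0.1,0.7,-0.1,0],[-1,0,0.4,0,0],[-1,0,0.2,0,0],[-1,0,0.1,0,0],[-1,0,0,0,0]]]'
```

```text
time: 8.93
tool_pos: [0.5149, -0.3593, 0.0898]
tool_rot: [-0.538, 0.538, -0.459, 0.459]
contact_force: [-1.3, 0.4, 1.5]
gripper_width: 0.409
```

```bash
python3 -m crank '[[[-1,0,0.1,0,0],[-1,0,0.1,0,0],[-1,0,0,0,0]]]'
```

```text
time: 9.3
tool_pos: [0.5151, -0.3598, 0.0897]
tool_rot: [-0.537, 0.538, -0.459, 0.459]
contact_force: [-4.6, 1.7, 10.7]
gripper_width: 0.409
```

```bash
python3 -m crank '[[[0.1,0,0,0,0],[0.1,0,0,0,0],[0.5,0,0,0,0],[1,0,0,0,0],[1,0,0,0,0],[1,0,0,0,0]]]'; python3 -m crank '[[[1,0,-2,0,0],[1,0,-4,0,0],[1,0,-4,0,0],[1,0,-4,0,0],[1,0,0,0,0]]]'
python3 - <<'E'
from h import *
go([.439,-.1042,.20])
t,s=frames()
crop(t,400,120,140,140,4,"pics/i1.png"); crop(s,300,40,140,150,4,"pics/i2.png")
E
```

```text
time: 10.05
tool_pos: [0.5149, -0.3591, 0.0873]
tool_rot: [0.538, -0.538, 0.459, -0.459]
contact_force: [-0.2, 1.0, -0.6]
gripper_width: 1.003
time: 10.68
tool_pos: [0.5169, -0.3609, 0.2344]
tool_rot: [-0.538, 0.538, -0.455, 0.463]
contact_force: [0.4, 0.4, -0.3]
gripper_width: 1.0
t 10.68 pos [ 0.5169 -0.3609  0.2344] shift cm (xyz tool) [-26.6    3.19  -3.7 ] jawdir yaw 9.0 w 1.0 F [ 0.4  0.4 -0.3]
```

View pics/i2.png

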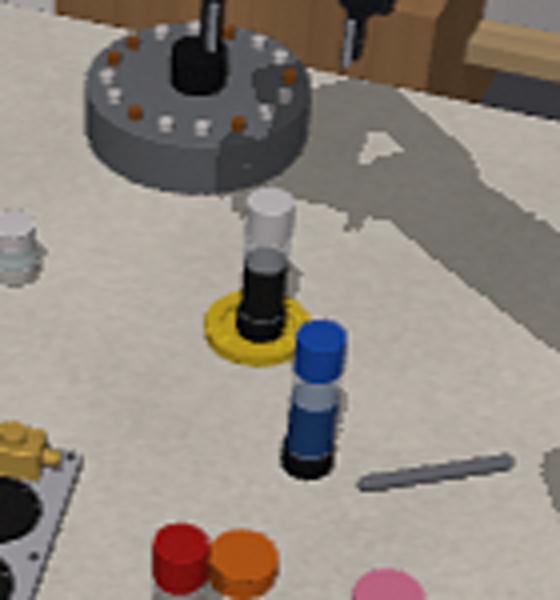

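Spent stands upright in the dish. Going for the orange cap.

```bash
python3 -m crank '[[[1,-4.4,0,-0.6,0],[1,-5.3,0,-0.8,0],[1,-5.3,0,-0.7,0],[1,-5.3,0,-0.8,0],[1,-4.4,0.5,-0.6,0],[1,-1.9,0.5,-0.2,0],[1,0,0,0,0],[1,0,0,0,0]]]'
python3 - <<'E'
from h import *
t,s=frames()
print(blobs(t,'orange'))
b=[x for x in blobs(s,'orange') if x[0][0]>330];print(b)
go([.439,-.1045,.002])
crop(s,300,60,140,150,4,"pics/j2.png")
E
```

```text
time: 11.78
tool_pos: [0.4369, -0.103, 0.2171]
tool_rot: [-0.537, 0.538, -0.459, 0.459]
contact_force: [0.6, 0.0, -0.1]
gripper_width: 1.002
[([119.1, 25.5], 116, [113, 18, 15, 16]), ([193.5, 26.2], 125, [187, 18, 16, 17]), ([365.5, 221.3], 285, [357, 210, 19, 21])]
[([360.0, 180.7], 247, [352, 172, 17, 18]), ([343.6, 200.1], 124, [338, 194, 12, 13]), ([634.6, 267.9], 113, [630, 258, 10, 21])]
t 11.88 pos [ 0.437  -0.1032  0.2174] shift cm (xyz tool) [ 0.15 21.54  0.18] jawdir yaw 8.9 w 0.998 F [-0.2 -0.6  0.8]
```

View pics/j2.png

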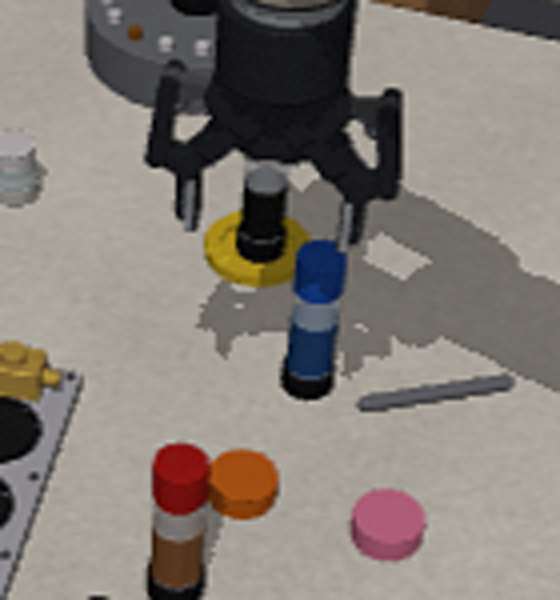

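```bash
python3 -m crank '[[[1,0.05,4,0.2,0],[1,0,5,0,0],[1,0,5,0,0],[1,0,4,0,0],[1,0,2,0,0],[1,0,0.5,0,0],[1,0,0,0,0],[1,0,0,0,0]]]';  python3 -c "
from h import *
go([.439,-.1035,.002])"
```

```text
time: 12.88
tool_pos: [0.4399, -0.103, 0.0137]
tool_rot: [0.538, -0.537, 0.458, -0.46]
contact_force: [0.3, -0.3, 0.3]
gripper_width: 1.002
t 12.88 pos [ 0.4399 -0.103   0.0137] shift cm (xyz tool) [ 0.03  1.17 -0.1 ] jawdir yaw 9.0 w 1.002 F [ 0.3 -0.3  0.3]
```

```bash
python3 -m crank '[[[1,0.05,0.6,-0.1,0],[1,0,0.4,0,0],[1,0,0.2,0,0],[1,0,0,0,0],[1,0,0,0,0]]]'; python3 -m crank '[[[-1,0,0,0,0],[-1,0,0,0,0],[-1,0,0,0,0],[-1,0,0,0,0],[-1,0,0,0,0],[-1,0,0,0,0],[-1,0,0,0,0]]]'
python3 - <<'E'
from h import *
go([.439,-.1035,.15])
t,s=frames()
crop(t,300,150,140,140,4,"pics/k1.png"); crop(s,300,100,140,140,4,"pics/k2.png")
E
```

```text
time: 13.5
tool_pos: [0.4379, -0.103, 0.0003]
tool_rot: [0.538, -0.538, 0.459, -0.459]
contact_force: [0.4, 0.8, -0.8]
gripper_width: 1.001
time: 14.38
tool_pos: [0.4384, -0.1033, 0.0009]
tool_rot: [0.538, -0.538, 0.459, -0.46]
contact_force: [1.0, -0.1, 5.6]
gripper_width: 0.566
t 14.38 pos [ 0.4384 -0.1033  0.0009] shift cm (xyz tool) [  0.04 -14.91   0.07] jawdir yaw 9.0 w 0.566 F [ 1.  -0.1  5.6]
```

View pics/k2.png

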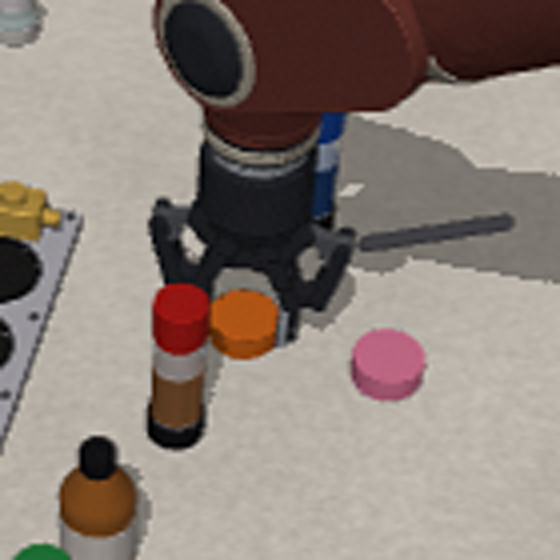

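The cap is between the pads (width 0.57, about 50 mm). Lifting.

```bash
python3 -m crank '[[[-1,0,-1,0,0],[-1,0,-4,0,0],[-1,0,-5,0,0],[-1,0,-5,0,0],[-1,0,-4,0,0],[-1,0,-1,0,0],[-1,0,0,0,0],[-1,0,0,0,0]]]'
python3 - <<'E'
from h import *
go([.515,-.3593,.19])
t,s=frames()
crop(t,300,150,140,140,4,"pics/l1.png"); crop(s,280,30,140,140,4,"pics/l2.png")
E
```

```text
time: 15.48
tool_pos: [0.4366, -0.1025, 0.1978]
tool_rot: [-0.537, 0.538, -0.461, 0.458]
contact_force: [-0.3, -0.4, -0.5]
gripper_width: 0.562
t 15.47 pos [ 0.4366 -0.1025  0.1978] shift cm (xyz tool) [26.59  0.71  3.72] jawdir yaw 9.0 w 0.562 F [-0.3 -0.4 -0.5]
```

View pics/l2.png

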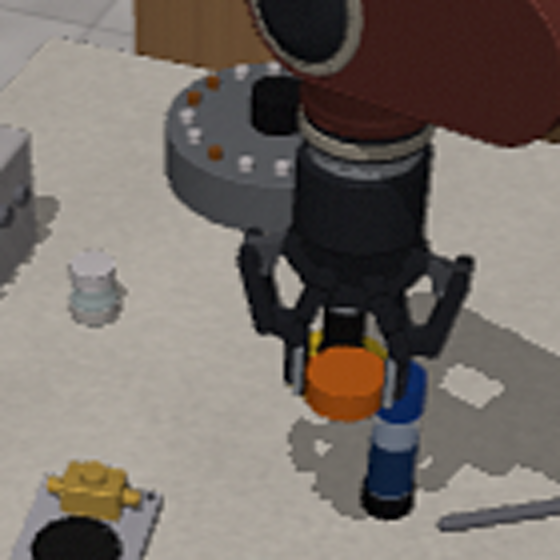

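```bash
python3 -m crank '[[[-1,2.5,0,0.4,0],[-1,5,0,0.7,0],[-1,5.2,0,0.7,0],[-1,5.2,0,0.7,0],[-1,5.2,0,0.7,0],[-1,3.5,0,0.5,0],[-1,0,0,0,0],[-1,0,0,0,0]]]'; python3 -m crank '[[[-1,0,1,0,0],[-1,0,1,0,0],[-1,0,0,0,0],[-1,0,0,0,0]]]'
python3 - <<'E'
from h import *
go([.515,-.3593,.12])
t,s=frames()
print(blobs(t,'orange'),[x for x in blobs(s,'orange') if x[0][0]<500])
crop(t,400,120,140,140,4,"pics/m1.png"); crop(s,300,30,140,140,5,"pics/m2.png")
E
```

```text
time: 16.58
tool_pos: [0.5155, -0.3591, 0.1989]
tool_rot: [0.538, -0.538, 0.46, -0.458]
contact_force: [-0.2, -1.0, 0.0]
gripper_width: 0.564
time: 17.08
tool_pos: [0.516, -0.3597, 0.1803]
tool_rot: [-0.538, 0.538, -0.459, 0.459]
contact_force: [-0.6, -0.3, 0.6]
gripper_width: 0.561
t 17.07 pos [ 0.516  -0.3597  0.1803] shift cm (xyz tool) [-0.05  6.03 -0.09] jawdir yaw 9.0 w 0.561 F [-0.6 -0.3  0.6]
[([192.3, 25.4], 110, [187, 17, 14, 18]), ([118.5, 25.6], 108, [113, 18, 14, 16]), ([262.5, 210.8], 15, [260, 207, 7, 8])] [([89.7, 79.0], 3271, [0, 0, 202, 159]), ([272.1, 8.6], 1037, [203, 0, 120, 23]), ([367.9, 70.1], 224, [360, 63, 17, 16]), ([343.5, 200.0], 126, [338, 193, 12, 14]), ([137.6, 216.9], 671, [122, 202, 31, 29]), ([323.8, 225.5], 248, [315, 217, 19, 17]), ([147.2, 243.0], 82, [135, 237, 23, 10]), ([323.7, 243.9], 21, [319, 242, 12, 4]), ([89.5, 272.8], 791, [72, 255, 35, 33]), ([103.1, 298.2], 86, [89, 292, 26, 11])]
```

View pics/m1.png

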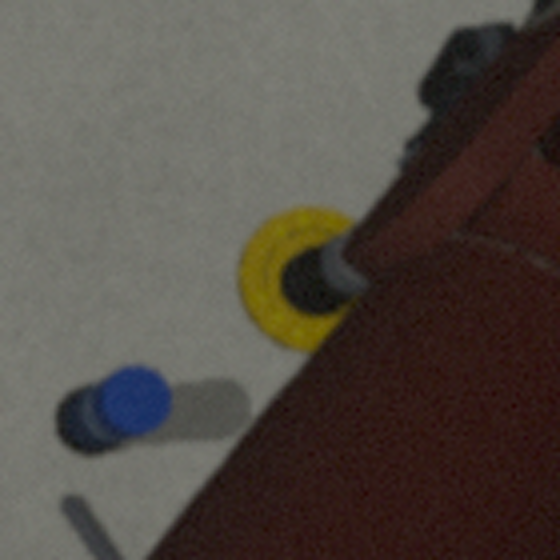

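View pics/m2.png

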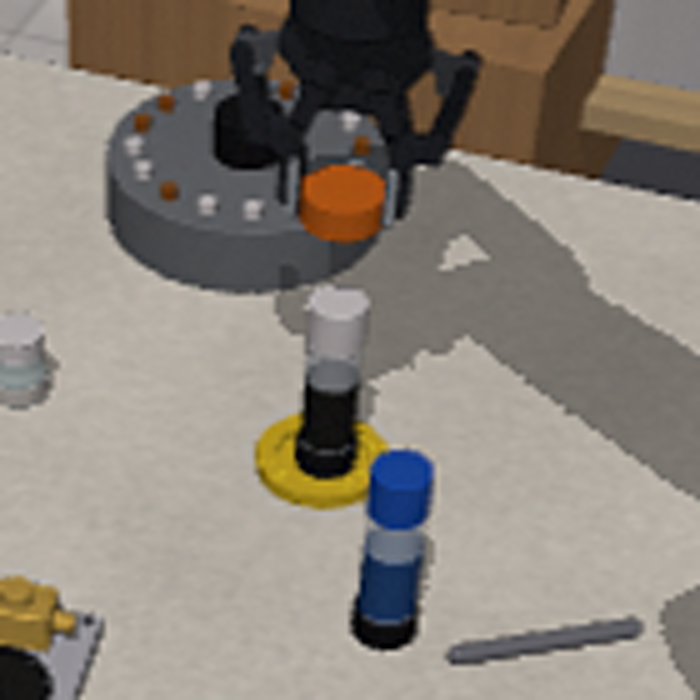

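Run:
```python
from h import *
s=grab_frame("side")
h=cv2.cvtColor(s["frame"],cv2.COLOR_RGB2HSV)
# cap top face: brighter orange; head: white
m=cv2.inRange(h,(8,150,60),(16,255,255))[55:85,350:385]
v=h[55:85,350:385,2]; print(np.where(m>0,v,0)[5:26:1,8:30:2])
g=cv2.cvtColor(s["frame"],cv2.COLOR_RGB2GRAY); print(g[84:100,358:377])
for z in(.199,.18): print(onz(s,(368.4,67.4),z))
print('head',onz(s,(367.6,90.8),.125))
```

```text
[[  0   0   0   0   0   0   0  92   0   0   0]
 [  0   0   0   0   0   0   0   0   0   0   0]
 [  0   0   0   0   0   0   0   0   0   0   0]
 [  0   0   0 116 174 172 176   0   0   0   0]
 [  0   0  89 173 170 170 170 170 174   0   0]
 [  0  61 174 171 169 169 169 169 173   0   0]
 [  0  88 172 169 168 168 168 169 169 157   0]
 [  0  87 170 169 168 168 169 169 169 156   0]
 [  0 101 170 168 168 169 169 169 169 157   0]
 [  0  93 173 168 168 169 169 168 170 122   0]
 [  0  83 151 172 170 169 170 170 172 116   0]
 [  0  85 122 165 167 172 172 173 147   0   0]
 [  0  87 124 137 143 160 165 132 126   0   0]
 [  0 105 125 136 143 143 142 136 125   0   0]
 [  0   0 127 136 142 143 141 134 124   0   0]
 [  0   0 130 137 142 143 140 134 122   0   0]
 [  0   0 121 140 144 143 139 134 114   0   0]
 [  0   0   0 121 148 148 144 142   0   0   0]
 [  0   0   0   0   0   0   0   0   0   0   0]
 [  0   0   0   0   0   0   0   0   0   0   0]
 [  0   0   0   0   0   0   0   0   0   0   0]]
[[ 57  60  74  73  73  70  70  66  51  59  92 120 120 115 113 115 116 116
  116]
 [ 58  61  73  70  68  70  67  
[... 603 characters left out ...]
14 116
  117]
 [115 114 114 106 112 126 140 162 172 183 183 180 161 130 114 102 117 117
  118]
 [115 116 115 109 116 129 138 142 146 146 146 144 137 128 112 100 117 117
  116]
 [114 115 116 110 118 130 138 142 145 145 145 143 136 128 110 101 117 117
  117]
 [129 167 111 105 121 131 140 145 147 147 145 141 135 125 107  99 117 115
  113]
 [176 179 165 103 122 133 141 144 147 146 143 140 133 123 110 107 118 117
  114]
 [175 175 162 105 124 134 141 144 147 146 144 140 130 119 105 108 119 118
  117]
 [173 172 162 111 139 135 142 144 147 145 142 137 129 116 107 119 117 117
  117]]
[ 0.5171857  -0.36053115  0.199     ]
[ 0.52553267 -0.38960588  0.18      ]
head [ 0.51204405 -0.35472133  0.125     ]
```

Run:
```python
from h import *
s=grab_frame("side")
print('cap',proj(s,[.516,-.3597,.199]),'meas 368.2,67.3')
print('head',proj(s,[.515,-.3593,.125]),'meas 367.2,90.2')
print('d/dx',proj(s,[.520,-.3593,.125])-proj(s,[.515,-.3593,.125]),'d/dy',proj(s,[.515,-.3543,.125])-proj(s,[.515,-.3593,.125]),'dz',proj(s,[.515,-.3593,.130])-proj(s,[.515,-.3593,.125]))
```

```text
cap [368.70139725  67.63775181] meas 368.2,67.3
head [367.15154176  89.73510264] meas 367.2,90.2
d/dx [-1.59306358 -0.37277403] d/dy [-0.54220606  0.92103462] dz [ 0.11935481 -1.42540239]
```

Cap and head agree with their predicted pixels to within 0.5 px. Lowering with a small correction.

```bash
python3 -m crank '[[[-1,-0.2,1.5,-0.2,0],[-1,0,2,0,0],[-1,0,1.3,0,0],[-1,0,0.3,0,0],[-1,0,0,0,0],[-1,0,0,0,0]]]'
python3 - <<'E'
from h import *
go([.514,-.358,.114])
s=grab_frame("side")
crop(s,330,60,70,70,8,"pics/n2.png")
E
```

```text
time: 18.02
tool_pos: [0.5142, -0.3587, 0.1302]
tool_rot: [-0.538, 0.538, -0.459, 0.46]
contact_force: [-0.3, 0.5, -0.2]
gripper_width: 0.562
t 18.02 pos [ 0.5142 -0.3587  0.1302] shift cm (xyz tool) [-0.07  1.62 -0.01] jawdir yaw 9.0 w 0.562 F [-0.3  0.5 -0.2]
```

View pics/n2.png

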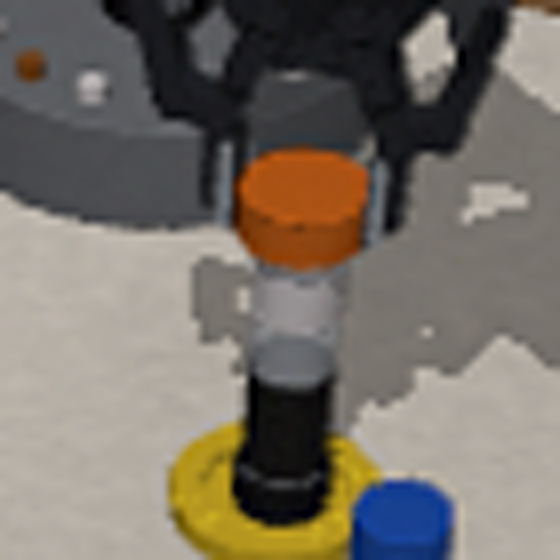

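The cap (crop centre column 303) is over the head (column 299), within about 1.5 mm. Lowering in small steps.

```bash
python3 -m crank '[[[-1,0,0.4,0.1,0],[-1,0,0.3,0,0],[-1,0,0,0,0]]]'; python3 -m crank '[[[-1,0,0.3,0,0],[-1,0,0.3,0,0],[-1,0,0,0,0]]]'
```

```text
time: 18.45
tool_pos: [0.5145, -0.3579, 0.1217]
tool_rot: [0.538, -0.538, 0.46, -0.459]
contact_force: [-0.8, 0.3, -0.8]
gripper_width: 0.561
time: 18.82
tool_pos: [0.5145, -0.3579, 0.1158]
tool_rot: [0.538, -0.538, 0.46, -0.459]
contact_force: [0.1, 1.2, 0.3]
gripper_width: 0.565
```

```bash
python3 -m crank '[[[-1,0,0.2,0,0],[-1,0,0.1,0,0],[-1,0,0,0,0]]]'
python3 - <<'E'
from h import *
s=grab_frame("side")
crop(s,330,60,70,70,8,"pics/o2.png")
E
```

```text
time: 19.2
tool_pos: [0.515, -0.3584, 0.114]
tool_rot: [-0.538, 0.538, -0.459, 0.459]
contact_force: [-0.2, 0.1, 3.5]
gripper_width: 0.561
```

View pics/o2.png

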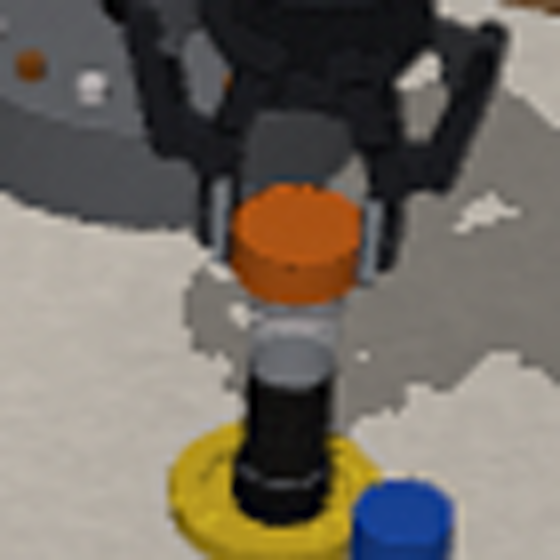

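The wrist feels contact at TCP z 0.114, which is the expected seated height, and the cap covers the head. Releasing.

```bash
python3 -m crank '[[[0.3,0,0,0,0],[0.3,0,0,0,0],[0.6,0,0,0,0],[1,0,0,0,0],[1,0,0,0,0],[1,0,0,0,0]]]'; python3 -m crank '[[[1,0,-1,0,0],[1,0,-3,0,0],[1,0,-4,0,0],[1,0,-4,0,0],[1,0,0,0,0],[1,0,0,0,0]]]'
python3 - <<'E'
from h import *
go([.4325,-.231,.23])
t,s=frames()
crop(s,300,60,120,110,6,"pics/p2.png")
E
```

```text
time: 20.0
tool_pos: [0.5147, -0.3581, 0.1133]
tool_rot: [-0.538, 0.538, -0.459, 0.459]
contact_force: [0.1, -1.1, 0.5]
gripper_width: 0.998
time: 20.75
tool_pos: [0.5146, -0.358, 0.2333]
tool_rot: [-0.538, 0.538, -0.459, 0.459]
contact_force: [0.0, 0.0, -0.7]
gripper_width: 1.002
t 20.75 pos [ 0.5146 -0.358   0.2333] shift cm (xyz tool) [-13.83   0.33  -6.12] jawdir yaw 9.0 w 1.002 F [ 0.   0.  -0.7]
```

View pics/p2.png

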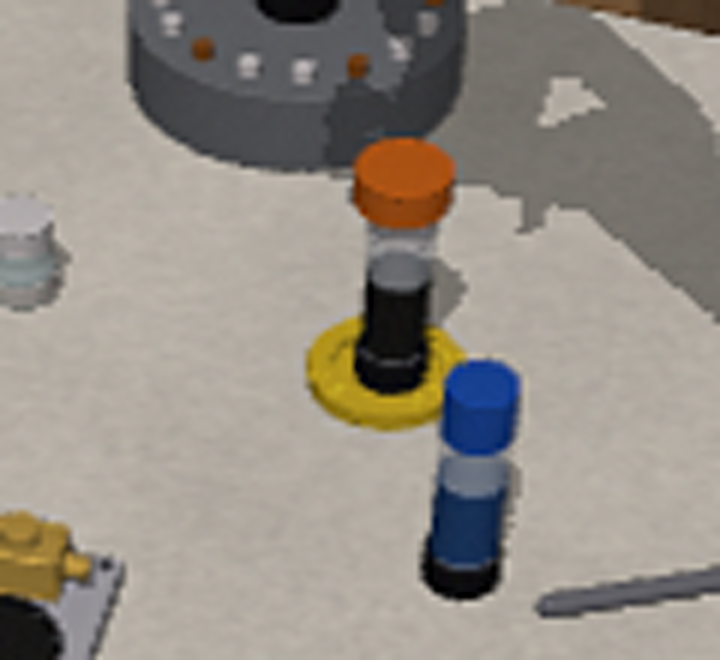

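Spent stands in the dish with the cap level over its head (side (367,90)). Next, blue.

```bash
python3 -m crank '[[[1,-3.5,0,-1.5,0],[1,-5,0,-2.3,0],[1,-4,0,-1.8,0],[1,-1.3,0,-0.5,0],[1,0,0,0,0],[1,0,0,0,0]]]'
python3 - <<'E'
from h import *
go([.4325,-.231,.083])
t,s=frames()
crop(t,370,160,120,110,6,"pics/q1.png");crop(s,310,50,120,120,6,"pics/q2.png")
print(blobs(s,'blue')[:6])
E
```

```text
time: 21.6
tool_pos: [0.4332, -0.2321, 0.2331]
tool_rot: [-0.538, 0.538, -0.459, 0.459]
contact_force: [-0.3, 0.9, 0.2]
gripper_width: 1.0
t 21.6 pos [ 0.4332 -0.2321  0.2331] shift cm (xyz tool) [-0.12 15.01 -0.05] jawdir yaw 9.0 w 1.0 F [-0.3  0.9  0.2]
[([579.0, 67.6], 450, [564, 57, 32, 22]), ([379.4, 127.5], 165, [374, 120, 12, 16]), ([377.2, 147.5], 111, [372, 141, 12, 13]), ([129.4, 198.6], 239, [121, 190, 18, 18]), ([104.9, 224.8], 265, [96, 216, 19, 19]), ([77.9, 254.0], 301, [68, 245, 21, 19])]
```

View pics/q2.png

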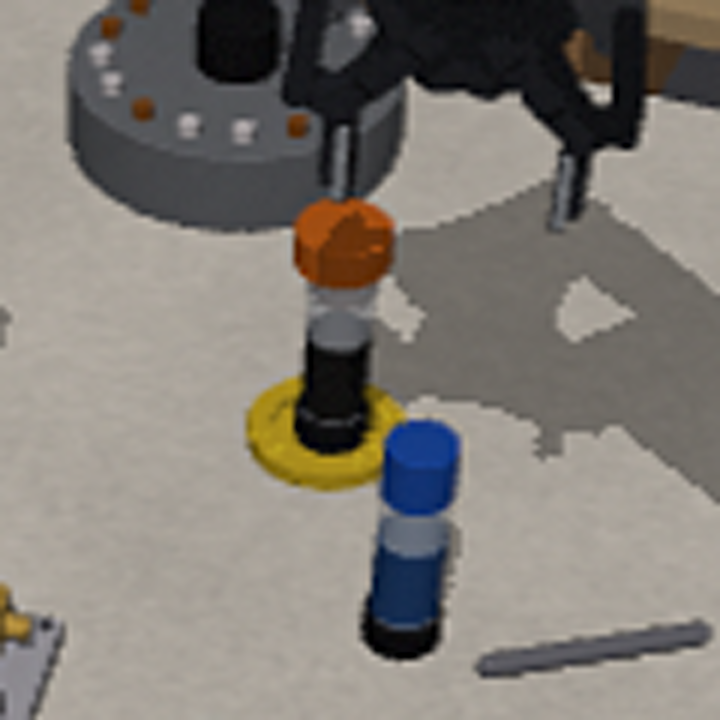

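The fingers straddle blue (side (379,128)), clear of spent and of the rod. Descending and gripping.

```bash
python3 -m crank '[[[1,-0.1,3,0,0],[1,0,4,0,0],[1,0,4,0,0],[1,0,3,0,0],[1,0,1,0,0],[1,0,0,0,0],[1,0,0,0,0]]]'; python3 -m crank '[[[-1,0,0,0,0],[-1,0,0,0,0],[-1,0,0,0,0],[-1,0,0,0,0],[-1,0,0,0,0],[-1,0,0,0,0],[-1,0,0,0,0]]]'; python3 -m crank '[[[-1,0,-1,0,0],[-1,0,-4,0,0],[-1,0,-4,0,0],[-1,0,-4,0,0],[-1,0,-3,0,0],[-1,0,0,0,0],[-1,0,0,0,0]]]';python3 - <<'E'
from h import *
go([.618,-.083,.24])
t,s=frames()
crop(s,310,50,120,120,6,"pics/r2.png")
E
```

```text
time: 22.58
tool_pos: [0.4338, -0.2313, 0.085]
tool_rot: [0.538, -0.538, 0.458, -0.46]
contact_force: [0.3, 0.7, -0.5]
gripper_width: 1.003
time: 23.45
tool_pos: [0.4331, -0.2307, 0.084]
tool_rot: [-0.538, 0.538, -0.459, 0.46]
contact_force: [-0.9, 0.7, 4.5]
gripper_width: 0.403
time: 24.32
tool_pos: [0.432, -0.2298, 0.2414]
tool_rot: [-0.538, 0.538, -0.46, 0.458]
contact_force: [0.6, -0.3, -2.1]
gripper_width: 0.406
t 24.32 pos [ 0.432  -0.2298  0.2414] shift cm (xyz tool) [-11.59   0.13  20.67] jawdir yaw 9.0 w 0.406 F [ 0.6 -0.3 -2.1]
```

View pics/r2.png

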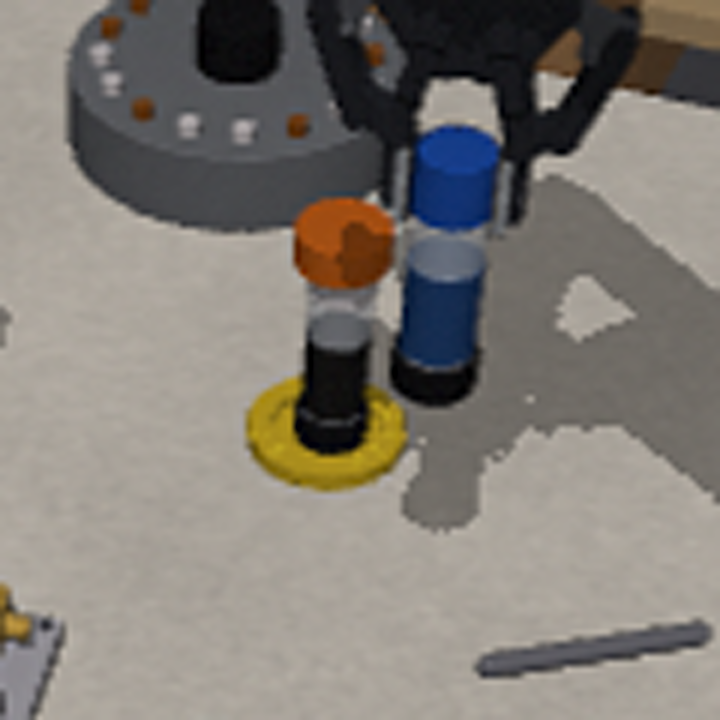

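Blue is held upright. Carrying it to the inlet seat.

```bash
python3 -m crank '[[[-1,-1.5,0,2.7,0],[-1,-2.7,0,4.8,0],[-1,-2.8,0,5,0],[-1,-2.5,0,4.5,0],[-1,-2.1,0,3.7,0],[-1,0,0,0,0],[-1,0,0,0,0]]]'; python3 -m crank '[[[-1,0,3,0,0],[-1,0,4,0,0],[-1,0,4,0,0],[-1,0,1.2,0,0],[-1,0,0,0,0],[-1,0,0,0,0]]]';python3 - <<'E'
from h import *
go([.618,-.083,.098])
t,s=frames()
crop(s,250,100,100,110,7,"pics/u2.png")
E
```

```text
time: 25.3
tool_pos: [0.6181, -0.0834, 0.2415]
tool_rot: [-0.537, 0.538, -0.46, 0.458]
contact_force: [0.7, -0.3, -0.7]
gripper_width: 0.409
time: 26.05
tool_pos: [0.6202, -0.084, 0.1238]
tool_rot: [0.538, -0.537, 0.458, -0.461]
contact_force: [1.1, -0.2, -1.8]
gripper_width: 0.403
t 26.05 pos [ 0.6202 -0.084   0.1238] shift cm (xyz tool) [-0.14  2.58 -0.21] jawdir yaw 9.0 w 0.403 F [ 1.1 -0.2 -1.8]
```

View pics/u2.png

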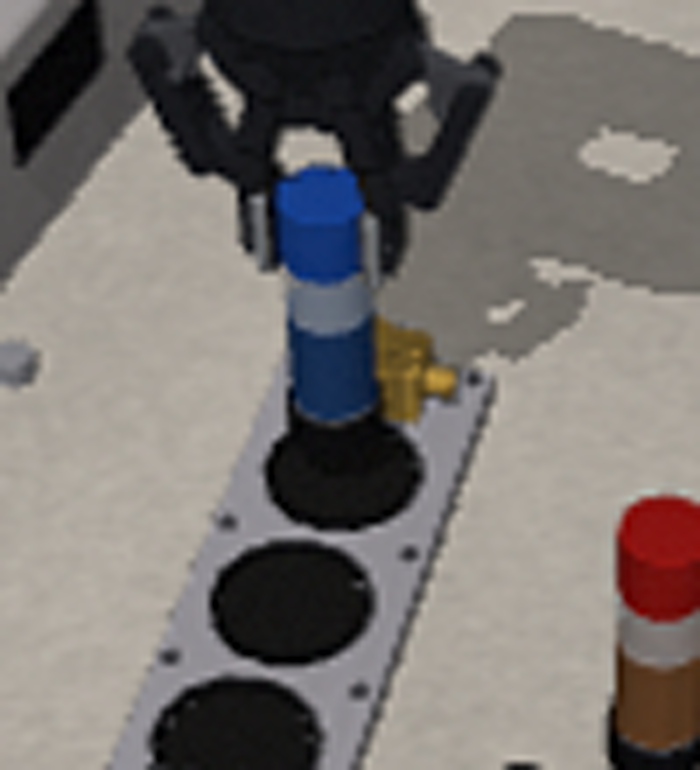

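Blue hangs over the inlet seat, centred in the side view. Lowering.

```bash
python3 -m crank '[[[-1,-0.1,1,-0.2,0],[-1,0,0.9,0,0],[-1,0,0.4,0,0],[-1,0,0.2,0,0],[-1,0,0.1,0,0],[-1,0,0,0,0]]]'
```

```text
time: 26.9
tool_pos: [0.6166, -0.0828, 0.0981]
tool_rot: [-0.537, 0.538, -0.46, 0.459]
contact_force: [-7.4, 0.6, 13.9]
gripper_width: 0.408
```

Contact comes at the expected height (TCP 0.098). Releasing and retreating.

```bash
python3 -m crank '[[[0.1,0,0,0,0],[0.1,0,0,0,0],[0.5,0,0,0,0],[1,0,0,0,0],[1,0,0,0,0],[1,0,0,0,0]]]'; python3 -m crank '[[[1,0,-2,0,0],[1,0,-4,0,0],[1,0,-4,0,0],[1,0,-3,0,0],[1,0,0,0,0]]]'
python3 - <<'E'
from h import *
go([.4505,.215,.235])
t,s=frames()
crop(t,240,110,200,140,4,"pics/v1.png");crop(s,250,100,130,190,4,"pics/v2.png")
E
```

```text
time: 27.65
tool_pos: [0.6169, -0.0828, 0.0953]
tool_rot: [-0.538, 0.538, -0.459, 0.459]
contact_force: [0.4, 0.9, -0.2]
gripper_width: 1.001
time: 28.28
tool_pos: [0.619, -0.0833, 0.2309]
tool_rot: [0.539, -0.536, 0.456, -0.462]
contact_force: [0.5, -0.3, 0.1]
gripper_width: 1.001
t 28.27 pos [ 0.619  -0.0833  0.2309] shift cm (xyz tool) [-32.09  -0.62 -11.97] jawdir yaw 9.0 w 1.001 F [ 0.5 -0.3  0.1]
```

View pics/v2.png

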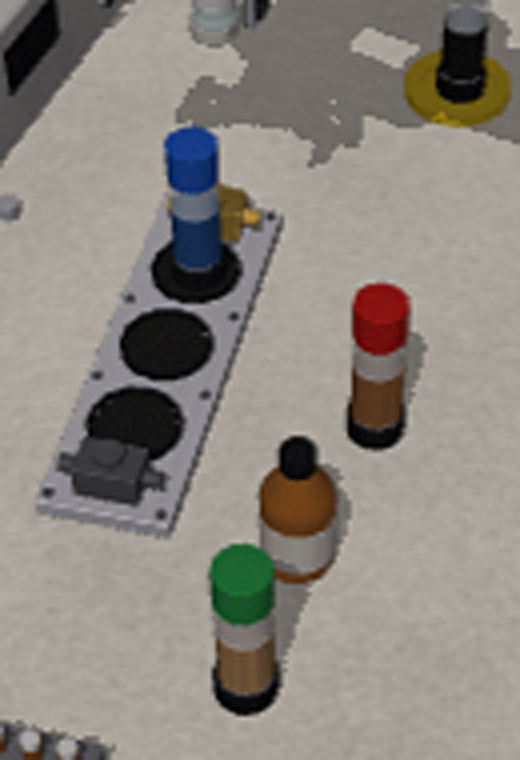

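Blue stands in the seat by the inlet. Next, green.

```bash
python3 -m crank '[[[1,-3.5,0,-1.3,0],[1,-5.5,0,-2,0],[1,-5.6,0,-2.1,0],[1,-5.6,0,-2.1,0],[1,-5.5,0,-2,0],[1,-4.5,0,-1.7,0],[1,-1.9,0,-0.7,0],[1,0,0,0,0]]]'; python3 -m crank '[[[1,0,0,0,0]]]'
python3 - <<'E'
from h import *
go([.4505,.215,.085])
t,s=frames()
crop(s,250,160,130,130,5,"pics/w2.png")
print([b for b in blobs(s,'green') if b[1]>100])
E
```

```text
time: 29.38
tool_pos: [0.4476, 0.2164, 0.2235]
tool_rot: [-0.537, 0.539, -0.459, 0.458]
contact_force: [-0.2, -0.5, -0.0]
gripper_width: 1.001
time: 29.5
tool_pos: [0.4489, 0.215, 0.2242]
tool_rot: [-0.537, 0.538, -0.46, 0.459]
contact_force: [-0.2, 0.1, -0.1]
gripper_width: 0.998
t 29.5 pos [0.4489 0.215  0.2242] shift cm (xyz tool) [1.000e-02 1.392e+01 1.800e-01] jawdir yaw 9.0 w 0.998 F [-0.2  0.1 -0.1]
[([310.1, 245.7], 257, [303, 236, 15, 20])]
```

View pics/w2.png

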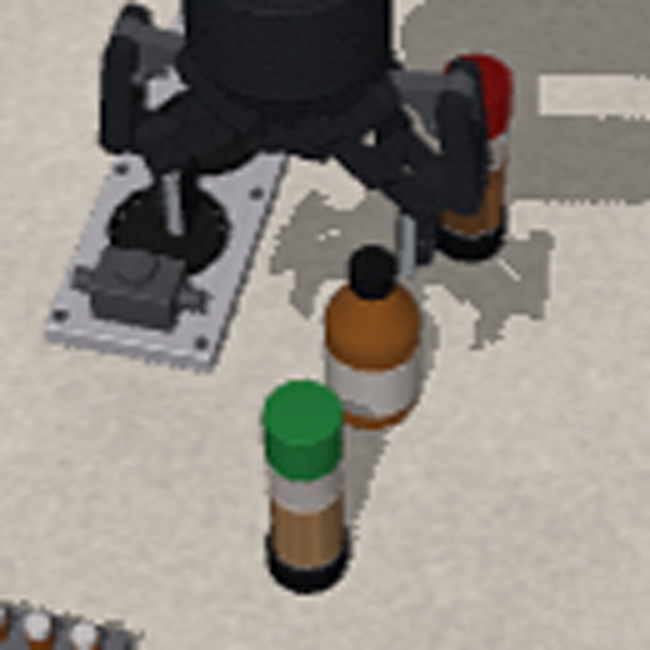

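```bash
python3 -m crank '[[[1,0,3,0.1,0],[1,0,4,0,0],[1,0,4,0,0],[1,0,2,0,0],[1,0,0.9,0,0],[1,0,0,0,0],[1,0,0,0,0]]]'; python3 -m crank '[[[-1,0,0,0,0],[-1,0,0,0,0],[-1,0,0,0,0],[-1,0,0,0,0],[-1,0,0,0,0],[-1,0,0,0,0],[-1,0,0,0,0]]]'; python3 -m crank '[[[-1,0,-1,0,0],[-1,0,-4,0,0],[-1,0,-4,0,0],[-1,0,-4,0,0],[-1,0,-3,0,0],[-1,0,0,0,0],[-1,0,0,0,0]]]';python3 - <<'E'
from h import *
go([.607,-.009,.24])
t,s=frames()
crop(s,250,110,130,180,4,"pics/x2.png")
E
```

```text
time: 30.48
tool_pos: [0.4512, 0.2159, 0.0877]
tool_rot: [0.538, -0.537, 0.459, -0.46]
contact_force: [0.2, -0.3, -0.1]
gripper_width: 0.997
time: 31.35
tool_pos: [0.4506, 0.216, 0.0869]
tool_rot: [0.538, -0.537, 0.459, -0.459]
contact_force: [0.4, 0.1, 5.7]
gripper_width: 0.404
time: 32.22
tool_pos: [0.449, 0.2155, 0.2441]
tool_rot: [-0.537, 0.539, -0.46, 0.459]
contact_force: [0.3, -0.7, -1.8]
gripper_width: 0.407
t 32.23 pos [0.449  0.2155 0.2441] shift cm (xyz tool) [24.65  0.38 12.09] jawdir yaw 9.0 w 0.407 F [ 0.3 -0.7 -1.8]
```

View pics/x2.png

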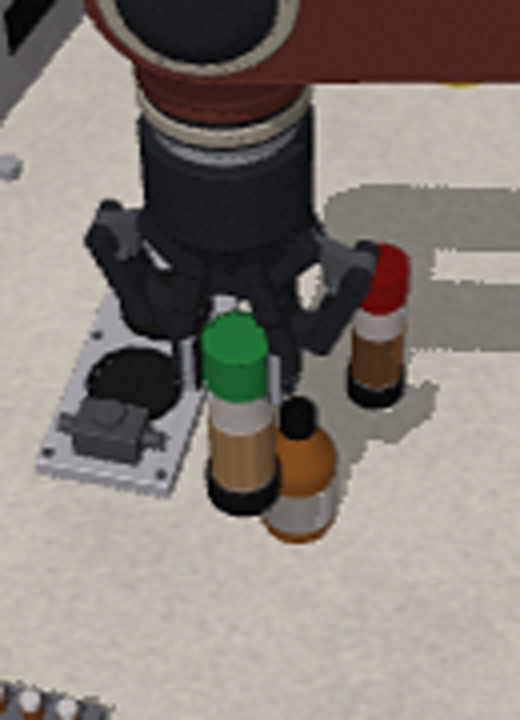

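Green is held with its foot about 0.157 m up. Carrying it to the middle seat.

```bash
python3 -m crank '[[[-1,2.8,0,1.4,0],[-1,5.2,0,2.5,0],[-1,5.4,0,2.7,0],[-1,5.2,0,2.5,0],[-1,4,0,2,0],[-1,2,0,1,0],[-1,0,0,0,0],[-1,0,0,0,0]]]'; python3 -m crank '[[[-1,0,3,0,0],[-1,0,4,0,0],[-1,0,4,0,0],[-1,0,1,0,0],[-1,0,0,0,0],[-1,0,0,0,0]]]';python3 - <<'E'
from h import *
go([.607,-.009,.101])
t,s=frames()
crop(s,250,100,100,120,6,"pics/y2.png")
E
```

```text
time: 33.33
tool_pos: [0.6073, -0.007, 0.2456]
tool_rot: [-0.538, 0.538, -0.46, 0.458]
contact_force: [0.8, -0.0, -1.7]
gripper_width: 0.41
time: 34.08
tool_pos: [0.6095, -0.008, 0.129]
tool_rot: [0.539, -0.537, 0.458, -0.46]
contact_force: [0.6, 0.1, -1.4]
gripper_width: 0.402
t 34.08 pos [ 0.6095 -0.008   0.129 ] shift cm (xyz tool) [ 0.05  2.8  -0.28] jawdir yaw 9.0 w 0.402 F [ 0.6  0.1 -1.4]
```

View pics/y2.png

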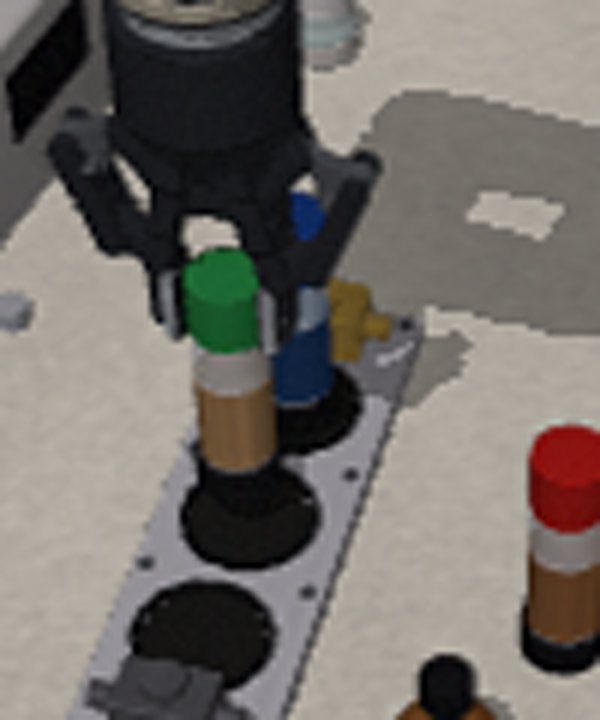

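Green is over the middle seat and blue is undisturbed. Lowering.

```bash
python3 -m crank '[[[-1,0,1,-0.3,0],[-1,0,1.1,0,0],[-1,0,0.4,0,0],[-1,0,0.2,0,0],[-1,0,0.1,0,0],[-1,0,0,0,0]]]'
```

```text
time: 34.92
tool_pos: [0.6046, -0.0088, 0.1009]
tool_rot: [-0.537, 0.538, -0.46, 0.458]
contact_force: [-8.4, 0.1, 14.0]
gripper_width: 0.406
```

```bash
python3 -m crank '[[[0.1,0,0,0,0],[0.1,0,0,0,0],[0.5,0,0,0,0],[1,0,0,0,0],[1,0,0,0,0],[1,0,0,0,0]]]'; python3 -m crank '[[[1,0,-2,0,0],[1,0,-4,0,0],[1,0,-4,0,0],[1,0,-3,0,0],[1,0,0,0,0]]]'
python3 - <<'E'
from h import *
go([.4513,-.006,.235])
t,s=frames()
crop(s,250,100,130,150,5,"pics/z2.png")
E
```

```text
time: 35.67
tool_pos: [0.6051, -0.0086, 0.0983]
tool_rot: [-0.538, 0.538, -0.459, 0.459]
contact_force: [0.1, -0.1, 0.3]
gripper_width: 0.998
time: 36.3
tool_pos: [0.6073, -0.0089, 0.2338]
tool_rot: [0.539, -0.536, 0.457, -0.462]
contact_force: [0.8, 0.2, 0.0]
gripper_width: 1.001
t 36.3 pos [ 0.6073 -0.0089  0.2338] shift cm (xyz tool) [ -2.73  -0.25 -15.36] jawdir yaw 9.0 w 1.001 F [0.8 0.2 0. ]
```

View pics/z2.png

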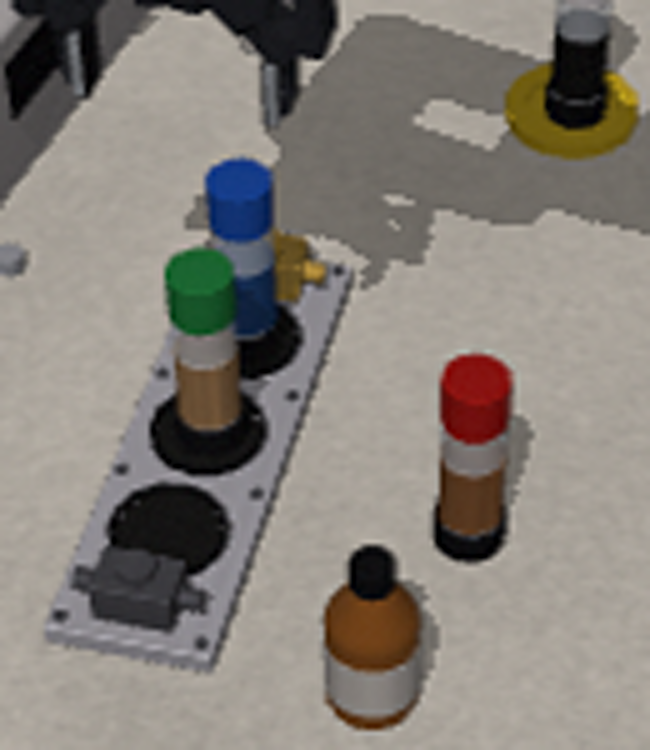

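Green stands in the middle seat. Next, red.

```bash
python3 -m crank '[[[1,-0.5,0,-3,0],[1,-0.9,0,-5,0],[1,-0.8,0,-4.5,0],[1,-0.5,0,-2.8,0],[1,0,0,0,0],[1,0,0,0,0]]]'; python3 -c "
from h import *
go([.4513,-.006,.085])"
```

```text
time: 37.15
tool_pos: [0.4499, -0.0059, 0.2275]
tool_rot: [-0.538, 0.538, -0.46, 0.459]
contact_force: [1.0, -0.7, 0.1]
gripper_width: 0.999
t 37.15 pos [ 0.4499 -0.0059  0.2275] shift cm (xyz tool) [ 0.03 14.25  0.15] jawdir yaw 9.0 w 0.999 F [ 1.  -0.7  0.1]
```

```bash
python3 -m crank '[[[1,0,3,0.1,0],[1,0,4,0,0],[1,0,4,0,0],[1,0,2.3,0,0],[1,0,0.9,0,0],[1,0,0,0,0],[1,0,0,0,0]]]'; python3 -m crank '[[[-1,0,0,0,0],[-1,0,0,0,0],[-1,0,0,0,0],[-1,0,0,0,0],[-1,0,0,0,0],[-1,0,0,0,0],[-1,0,0,0,0]]]'; python3 -m crank '[[[-1,0,-1,0,0],[-1,0,-4,0,0],[-1,0,-4,0,0],[-1,0,-4,0,0],[-1,0,-3,0,0],[-1,0,0,0,0],[-1,0,0,0,0]]]';python3 - <<'E'
from h import *
go([.595,.064,.24])
t,s=frames()
crop(s,250,90,130,160,4,"pics/aa2.png")
E
```

```text
time: 38.02
tool_pos: [0.452, -0.006, 0.0876]
tool_rot: [0.538, -0.537, 0.459, -0.46]
contact_force: [-0.2, -0.2, 0.5]
gripper_width: 1.0
time: 38.9
tool_pos: [0.4514, -0.0059, 0.087]
tool_rot: [0.538, -0.537, 0.459, -0.46]
contact_force: [0.5, -0.6, 4.6]
gripper_width: 0.408
time: 39.78
tool_pos: [0.4497, -0.0056, 0.2442]
tool_rot: [-0.537, 0.538, -0.46, 0.458]
contact_force: [0.5, -0.0, -0.4]
gripper_width: 0.404
t 39.77 pos [ 0.4497 -0.0056  0.2442] shift cm (xyz tool) [-4.6   0.38 15.44] jawdir yaw 9.0 w 0.404 F [ 0.5 -0.  -0.4]
```

View pics/aa2.png

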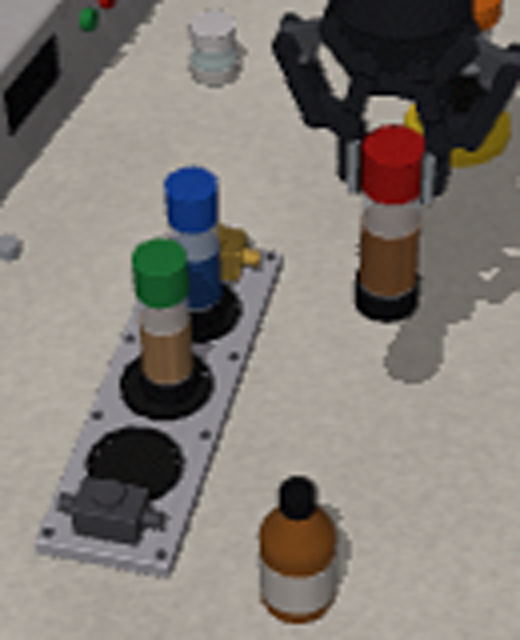

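Red is held. Moving it to the outlet seat.

```bash
python3 -m crank '[[[-1,-2.3,0,1.5,0],[-1,-2.3,0,3.5,0],[-1,0,0,4.5,0],[-1,0,0,4,0],[-1,0,0,1.9,0],[-1,0,0,0,0],[-1,0,0,0,0]]]'; python3 -m crank '[[[-1,0,3,0,0],[-1,0,4,0,0],[-1,0,4,0,0],[-1,0,1,0,0],[-1,0,0,0,0],[-1,0,0,0,0]]]';python3 - <<'E'
from h import *
go([.595,.064,.101])
t,s=frames()
crop(s,240,110,100,120,6,"pics/ab2.png")
E
```

```text
time: 40.75
tool_pos: [0.5946, 0.0637, 0.245]
tool_rot: [-0.537, 0.538, -0.46, 0.459]
contact_force: [-0.3, -0.4, -0.6]
gripper_width: 0.404
time: 41.5
tool_pos: [0.597, 0.0638, 0.1289]
tool_rot: [0.539, -0.537, 0.458, -0.46]
contact_force: [0.4, -0.1, -0.8]
gripper_width: 0.408
t 41.5 pos [0.597  0.0638 0.1289] shift cm (xyz tool) [-0.06  2.79 -0.21] jawdir yaw 9.0 w 0.408 F [ 0.4 -0.1 -0.8]
```

View pics/ab2.png

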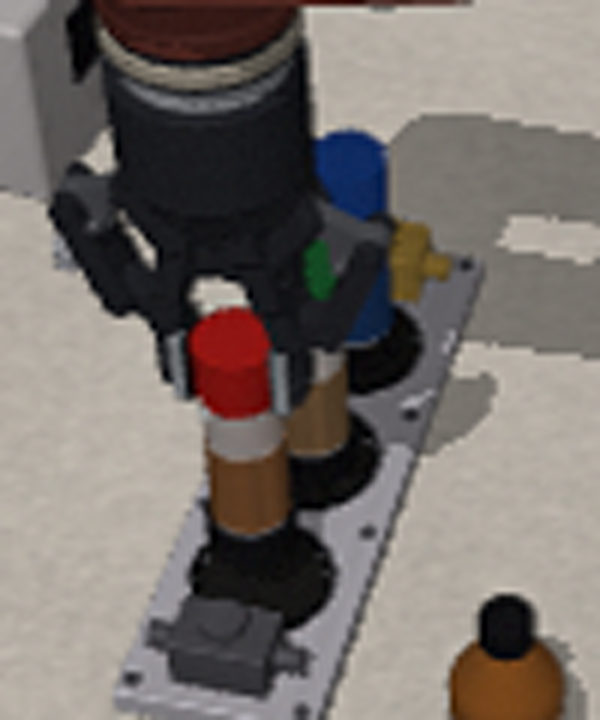

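Red is over the outlet seat. Lowering; I'll back the sideways correction off slightly at the end.

```bash
python3 -m crank '[[[-1,0,1,-0.2,0],[-1,0,1.1,0,0],[-1,0,0.4,0,0],[-1,0,0.2,0,0],[-1,0,0.1,0.1,0],[-1,0,0,0,0]]]'
```

```text
time: 42.35
tool_pos: [0.5939, 0.0636, 0.1009]
tool_rot: [-0.537, 0.539, -0.46, 0.458]
contact_force: [-9.5, -0.6, 15.6]
gripper_width: 0.404
```

```bash
python3 -m crank '[[[0.1,0,0,0,0],[0.1,0,0,0,0],[0.5,0,0,0,0],[1,0,0,0,0],[1,0,0,0,0],[1,0,0,0,0]]]'; python3 -m crank '[[[1,0,-2,0,0],[1,0,-4,0,0],[1,0,-4,0,0],[1,0,-4,0,0],[1,0,-2,0,0],[1,0,0,0,0]]]'; python3 -m crank '[[[1,0,0,-4,0],[1,0,0,-5,0],[1,0,0,-5,0],[1,0,0,-5,0],[1,0,0,0,0],[1,0,0,0,0]]]'
python3 - <<'E'
from h import *
np.set_printoptions(precision=4,suppress=True)
go([.5,0,.235])
t,s=frames()
cv2.imwrite("pics/final_s.png",s["frame"][:,:,::-1]);crop(t,240,100,270,140,2.9,"pics/final_t.png");crop(s,240,70,160,200,3,"pics/final_c.png")
for c in('red','green','blue','orange'):
    B=[b for b in blobs(s,c) if 240<b[0][0]<400 and 70<b[0][1]<260];T=[b for b in blobs(t,c) if 280<b[0][0]<520 and b[0][1]<220];print(c,B,T)
E
```

```text
time: 43.1
tool_pos: [0.5947, 0.0636, 0.0982]
tool_rot: [-0.538, 0.538, -0.459, 0.459]
contact_force: [0.3, -0.2, 0.1]
gripper_width: 0.998
time: 43.85
tool_pos: [0.5956, 0.0636, 0.2608]
tool_rot: [0.539, -0.537, 0.458, -0.46]
contact_force: [0.2, -0.2, 0.1]
gripper_width: 0.998
time: 44.6
tool_pos: [0.4068, 0.0339, 0.257]
tool_rot: [-0.537, 0.538, -0.46, 0.459]
contact_force: [-0.5, 0.3, -0.1]
gripper_width: 1.001
t 44.6 pos [0.4068 0.0339 0.257 ] shift cm (xyz tool) [4.81 2.19 8.68] jawdir yaw 9.0 w 1.001 F [-0.5  0.3 -0.1]
red [([276.3, 88.7], 19, [275, 86, 4, 6]), ([280.9, 178.3], 222, [274, 170, 15, 18])] [([469.3, 57.7], 23, [466, 56, 7, 4]), ([291.4, 139.3], 199, [284, 132, 16, 16])]
green [([289.5, 157.8], 190, [283, 150, 14, 17])] [([327.2, 134.6], 134, [320, 128, 15, 14])]
blue [([297.4, 139.5], 180, [291, 132, 13, 16]), ([300.2, 160.0], 60, [297, 154, 7, 13])] [([361.9, 130.5], 196, [354, 123, 16, 16])]
orange [([282.9, 199.2], 130, [277, 192, 13, 14]), ([323.8, 225.5], 246, [315, 217, 19, 17]), ([323.1, 243.7], 24, [317, 242, 14, 4])] [([496.3, 180.3], 476, [484, 169, 26, 24])]
```

View pics/final_c.png

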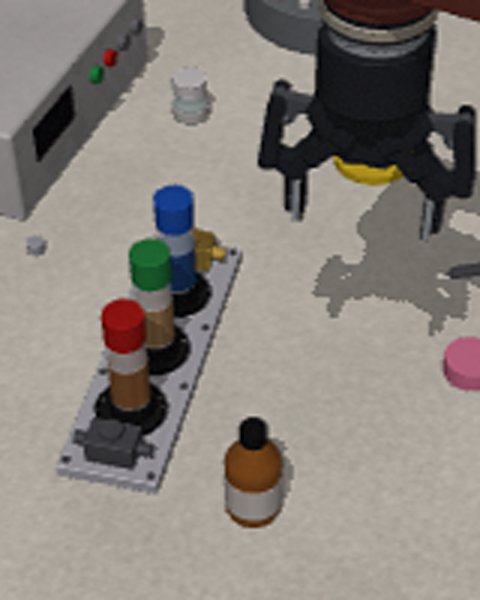

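View pics/final_t.png

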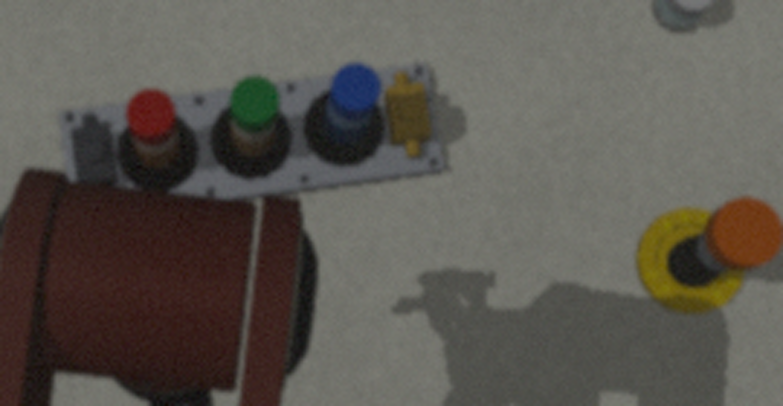

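Everything is standing. A quick numeric check of the final positions, then I'll hand in.

Run:
```python
from h import *
np.set_printoptions(precision=4,suppress=True)
t,s=frames()
for n,a,b in(('red',(291.4,139.3),(280.9,178.3)),('green',(327.2,134.6),(289.5,157.8)),('blue',(361.9,130.5),(297.4,139.5))): print(n,*tri(t,a,s,b))
print('cap',onz(t,(496.3,180.3),.130))
print(state()["time"]); job_done()
```

```text
red [0.5948 0.0645 0.1203] 0.00030802468333697333
green [ 0.6066 -0.0104  0.1198] 7.167665065092777e-05
blue [ 0.6172 -0.0833  0.1192] 0.0005466584168968879
cap [ 0.5127 -0.3575  0.13  ]
44.8
the job is handed in; nothing more can be done
```

The filter change is finished and handed in at 44.8 s, against the 144 s limit. The hand-in gives no verdict, so these results are my own checks.

**What I did:** I stood the spent cartridge in the yellow dish and put the orange cap over its head, hollow side down. I then placed blue by the brass inlet, green in the middle seat and red by the steel outlet. The amber bottle was not touched.

**Last checks:**
- **Fresh cartridges:** measured from both cameras, their heads are within about 2 mm of the seat centres. They sit at 0.119–0.120 m, the right height for standing upright on the seat floors.
- **Cap:** it lies within about 3 mm of the dish centre. The wrist felt contact at the expected seated height, and it looked level after release.
- **Forces:** the wrist readings printed after each move stayed below about 20 N.
- **Gripper:** it is open and clear of everything.

**Not fully confirmed:** in the final side view the gripper hid the capped cartridge, so its last check used the top view only. The first side-view readings of the dish and cap were 2–5 mm off the top view because other things partly hid them. I gave those readings little weight.

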